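# Load the green filter into the microscope's filter tray

### The arm

A 6-joint arm with a two-finger parallel gripper is mounted at the origin on the work surface. World frame = base frame: x ahead of the robot, y to its left, z up, the work surface at z = 0. Lengths are in mm, angles in rad, forces in N, time in s.
With the tool pointing down it reaches from about 300 to 775 mm from the base axis. Payload 14.6 kg.
Tool frame: the origin (TCP) lies between the finger pads; the fingertips stand 22 mm ahead of it and the grasp point (between the pads) lies 3 mm ahead of it (manip.tcp_to_tips is the distance from the TCP to the fingertips, in mm); y points along the fingers, z is the direction in which the jaws open and shut, and the axes are right-handed (so a half turn about y gives the same grasp; the last joint's range is limited). The gripper opens to 94 mm and grips with 3 to 60 N. Pads are 16 mm wide; open, the fingers measure 119 mm over their backs; the gripper's body (75 mm by 177 mm) begins 78 mm behind the grasp point.
Start: joints at [1.203, 0.3, 1.521, -0, 1.321, -0.067], TCP at [162.954, 525.296, 227.446] pointing down, gripper open.
Joint ranges: [-3.03, 3.03], [-0.79, 2.21], [0.23, 2.52], [-1.04, 4.18], [0, 3.07], [-2.55, 2.55]. Speed limits (rad/s): [2.22, 2.22, 2.57, 3.14, 3.14, 3.14].

### API

Orientations are given as [roll, pitch, yaw] about the fixed x, y, z axes, in that order (R = Rz(yaw) Ry(pitch) Rx(roll)).
In Python, from cell import manip gives the robot as it stands.
- The arm moves only by the shell command python3 -m jog 'ROWS' [OPENING] [FORCE]. ROWS is JSON, one flat list of numbers, 6 for each row, row after row: the shift along the tool's x, y, z in mm, then the turn, a rotation vector about the tool's x, y, z in degrees. A call has 1 to 10 rows; each row is the pose to reach, as a shift and turn from the pose commanded when the call began, along the tool's axes at that moment; what a row does not reach only later rows make up. A row lasts 1/12 s, in which the tool goes at most 41.7 mm and 7.16 degrees, less where a joint would pass 70% of its speed; a pose out of reach is approached as far as the arm can. A call with a gripper value outside its range is refused whole. OPENING is the finger opening in mm, from 0 to 94, set as the call begins (- or left out, the last holds). The fingers move at their own pace and stop on an object; FORCE is the grip in N (left out, the last holds). Time passes only in rows, so rows that repeat a pose let the fingers close. It gives the time, the measured TCP pose, the force and the opening at its end, in the units of the state.
- manip.read_state(): the state, without advancing time (a new reading comes with each control period).
- manip.camera(name): name is "scene" or "top" or "wrist"; returns a dict with "img" (400x640x3 uint8, red, green, blue), "intrinsics" (3x3 intrinsics, pixels), "k1" (the pictures are not rectified: a ray, as slopes to the right and down, at radius r is drawn at 1 + k1 r^2 times it, then the intrinsics apply), "origin" and "orientation" of the camera in the world. Camera axes: x right, y down, z forward; pixel columns grow to the right and rows downward; lengths in mm; the calibration is good to about 2 mm. A picture is of the moment at which its call begins. There is no depth.
- manip.sign_off(): hands the job in, once; it reports no verdict.
Trained networks look in a picture, given as the dict that the camera call returned (one of the last four; its "shot" number tells which), for a name from the list of things; names that differ only in an ending like _2 or _b are one class to them, and where a whole thing is asked for, a point or a joint stands for the part that bears it (a point fixed in the world has none). Each returns a list of dicts, best first, with "score" (0 to 1); they miss things now and then, are a little off and sometimes report something else, mostly with a low value. They report only what shows in the picture. A call takes as long as a camera call. They do not tell look-alikes from the thing itself.
- manip.masks_of(thing, picture): "pixels" (400x640 bool, what is visible of it) and "xy" ([column, row] in pixels, amid what is visible of it).
- manip.tip_of(thing, picture): "xy" ([column, row] in pixels: a listed point, or the origin of a listed thing).
The state is a dict: "clock": time; "joints": joint angles; "qd": joint speeds; "effort": joint torques, N m; "eef_pos": TCP position; "eef_rot": TCP orientation; "wrist_force": force on the tool from outside, world axes, zero at the start; "moment": the same for the moment, N m; "finger_gap": finger opening in mm.
Only numpy, scipy, OpenCV 4.12 (cv2) and the standard library are available. Lean on these libraries where they do the work, as an engineer would, in place of code of your own. Each camera call takes 0.05 s, during which the arm holds its last target.

### The job

The green filter disc lies loose on the pulled-out metal tray of the microscope's filter unit. Without picking it up, nudge it with the fingertips across the tray until it drops over the edge and lies flat in the round recess; only then push the tray by its black end tab fully home under the white housing. Leave the two objectives, the bottle and the amber filter where they stand.

Things in the scene. Friction and masses are not known exactly. Their poses are not given: they have to be found in the camera images.
- green_filter: Green filter: flat disc, 40 mm in diameter, 6 mm thick, black ring with a green face, 20 to 45 g. Origin at the centre of its underside, z up. At the start it lies on the tray's flat top (world z 0.020), between recess and end tab, its centre 55 to 110 mm from the recess centre and up to 30 mm off the tray's centre line. Slides easily when pushed on its edge.
- filter_unit: Filter unit, fixed to the bench; its x axis is the slide-in direction. Origin on the bench, below the recess centre when the tray is fully out. Grey base, y +-70 mm, x -103 to 152 mm, 10 mm high; dark side rails at y +-57 to 70 mm, flush with the tray top (z 20 mm). White housing over x 52 to 152 mm, full width, roof z 25 to 47 mm, black lens collar (56 mm across) to z 53 mm; the tray slides in under it.
- cell (a point): Centre of the floor of the round black-floored recess in the tray: 44 mm in diameter, 6 mm deep, floor at world z 0.014, rim at z 0.020 with a 1 mm chamfer; the seated disc is flush. Axes as the filter unit. The aluminium tray plate is flat, 110 mm wide, from 30 mm ahead of the recess centre (+x) to 185 mm behind it.
- tab (a point): Middle of the back face of the black end tab of the tray, world z 0.030, 185 mm behind the recess centre (along -x of the filter unit). The tab is 60 mm wide, 8 mm thick and stands up to z 0.040, 20 mm above the tray top; an orange line marks its back face, the one to push on.
- tray (a joint): How far the tray is pushed in, in m: 0 fully out, 0.080 fully home against its stop. It starts at 0 to 0.020, needs about 3 N to slide and stays where it is left.
- objective_orange: Chrome microscope objective standing upright on the bench, 34 mm in diameter, 50 mm tall, orange band, black nose. Origin at its underside. Bystander.
- objective_red: Chrome microscope objective standing upright on the bench, 32 mm in diameter, 46 mm tall, red band, black nose. Origin at its underside. Bystander.
- bottle: Small amber dropper bottle with black cap, 30 mm in diameter, 60 mm tall, standing on the bench. Origin at its underside. Bystander.
- amber_filter: Amber filter disc lying flat on the bench, 40 mm in diameter, 6 mm thick, black ring with an orange-amber face. Origin at the centre of its underside. Bystander.
Mind the look-alikes: they are no part of the job. Leave any blue, purple or red look-alike of the green_filter alone.

How it is judged:
By the outcome, as a careful person would: the job done as asked, in the order asked, and still so for the second after the job is handed in, with the robot touching nothing.
It also fails if it takes over 45 s, if anything falls off the work surface, if the arm or the gripper's body presses on something with over 40 N, if the wrist force passes 120 N, or if a joint passes its speed limit or range.

## Working session

There is one attempt and no reset: what is moved stays moved. The work goes in short steps, Python scripts to look and compute and a shell command to move; the robot and the scene stay as the last step left them, time stands still between calls to the robot, and variables do not carry over. Pictures are saved under pics/ and viewed, and the job is handed in when it is done.

```bash
ls; mkdir -p pics
cat > h.py <<'E'
import numpy as np,cv2
from cell import manip
from scipy.spatial.transform import Rotation as R
def cam(n,fn=None):
    p=manip.camera(n)
    if fn: cv2.imwrite('pics/'+fn,p['img'][:,:,::-1])
    return p
def Rc(p):
    o=np.array(p['orientation'],float)
    return o if o.shape==(3,3) else R.from_euler('xyz',o).as_matrix()
def px2w(p,xy,z):
    K=np.array(p['intrinsics']);k=p['k1']
    d=np.array([(xy[0]-K[0,2])/K[0,0],(xy[1]-K[1,2])/K[1,1]]);u=d.copy()
    for _ in range(30): u=d/(1+k*(u@u))
    r=Rc(p)@np.array([u[0],u[1],1]);o=np.array(p['origin'])
    return (o+r*(z-o[2])/r[2])
def w2px(p,w):
    K=np.array(p['intrinsics']);c=Rc(p).T@(np.array(w,float)-np.array(p['origin']))
    u=c[:2]/c[2];u=u*(1+p['k1']*(u@u));return np.array([K[0,0]*u[0]+K[0,2],K[1,1]*u[1]+K[1,2]])
E
python3 - <<'E'
from h import *
s=manip.read_state()
print({k:np.round(v,3).tolist() for k,v in s.items()},manip.tcp_to_tips)
for n in ['top','scene','wrist']:
    p=cam(n,n+'0.png');print(n,p['origin'],p['orientation'],p['k1'],np.array(p['intrinsics']).tolist())
    for t,z in [('green_filter',23),('cell',14),('tab',30),('filter_unit',0),('amber_filter',0),('bottle',0),('objective_red',0),('objective_orange',0)]:
        for d in manip.tip_of(t,p)[:3]: print(t,round(d['score'],2),np.round(d['xy'],1),np.round(px2w(p,d['xy'],20 if t=='green_filter' else z),1))
E
```

```text
pics
{'clock': 0.0, 'joints': [1.203, 0.3, 1.522, -0.0, 1.321, -0.067], 'qd': [0.001, 0.0, 0.0, -0.0, 0.001, 0.0], 'effort': [-0.0, -53.181, -35.273, 0.071, 0.024, -0.0], 'eef_pos': [162.883, 525.077, 226.886], 'eef_rot': [-1.572, 0.0, -0.301], 'wrist_force': [0.589, -0.6, -0.415], 'moment': [-0.007, -0.01, -0.027], 'finger_gap': 94.149} 22.0
top [549.85604656  14.62292409 821.32543129] [-3.05198142 -0.01786889 -1.58371145] 0.022077975520733973 [[392.26661742192397, 0.0, 310.8194103344007], [0.0, 392.26661742192397, 195.61569569251816], [0.0, 0.0, 1.0]]
green_filter 0.74 [309.2 183.7] [646.3   2.4  20. ]
green_filter 0.74 [334.5 119.2] [781.3 -52.2  20. ]
green_filter 0.68 [394.1 157.4] [ 699.3 -174.5   20. ]
cell 0.62 [271.7 210.6] [592.2  80.1  14. ]
tab 0.55 [350.9 180.7] [650.3 -82.4  30. ]
filter_unit 0.57 [277.4 207.9] [598.4  69.3   0. ]
amber_filter 0.83 [333.5 251.8] [505.8 -46.6   0. ]
amber_filter 0.5 [274.8 208.2] [597.9  74.7   0. ]
bottle 0.56 [260.2 280.1] [450.3 105.3   0. ]
objective_red 0.58 [226.7 158.1] [704.9 175.5   0. ]
objective_orange 0.57 [279.7 144.5] [733.
[... 317 characters left out ...]
] [798.9 -46.8  20. ]
green_filter 0.77 [178.4 220.4] [ 704.5 -171.9   20. ]
cell 0.66 [348.9 208.4] [589.1  81.5  14. ]
tab 0.85 [236.8 208.9] [658.9 -87.6  30. ]
tab 0.51 [336.9 215.6] [618.2  68.7  30. ]
filter_unit 0.58 [340.  214.4] [596.8  69.3   0. ]
amber_filter 0.65 [297.5 155.6] [501.5 -41.4   0. ]
objective_red 0.98 [383.8 294.4] [709.7 172.5   0. ]
objective_orange 0.88 [310.5 281.8] [726.3  61.4   0. ]
objective_orange 0.37 [341.2 217.1] [601.2  72.7   0. ]
wrist [ 91.09711551 548.44658164 384.96668473] [2.87979005e+00 2.84119153e-04 1.27053500e+00] -0.004220271987702898 [[297.7007561456483, 0.0, 321.93923551325315], [0.0, 297.7007561456483, 204.92144195681226], [0.0, 0.0, 1.0]]
```

Run:
```python
import cv2
a=cv2.imread('pics/top0.png')[80:310,190:430];cv2.imwrite('pics/top0c.png',cv2.resize(a,None,fx=2.5,fy=2.5,interpolation=2))
```

```text
(no output)
```

View pics/top0c.png

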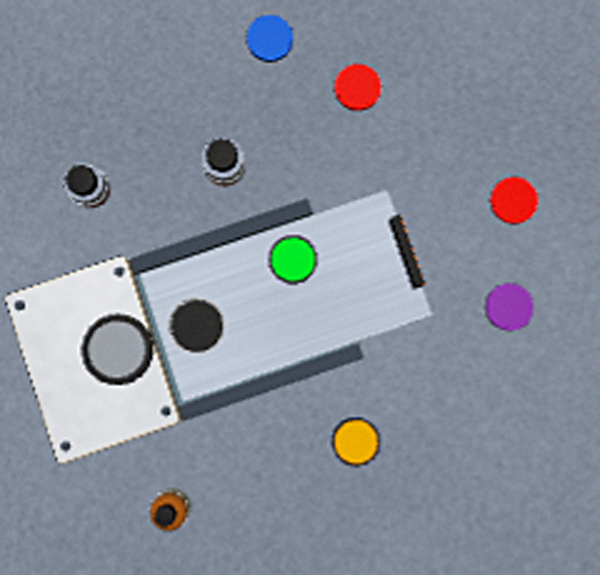

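View pics/scene0.png

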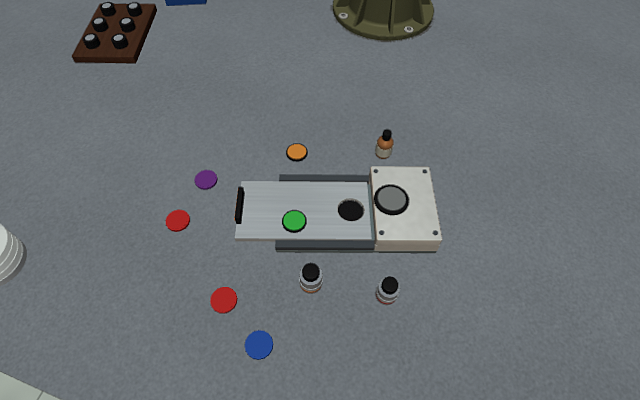

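```bash
cat >> h.py <<'E'
def blob(p,m,near=None,amin=30):
    n,l,st,c=cv2.connectedComponentsWithStats(m.astype(np.uint8))
    o=[(c[i],st[i,4],l==i) for i in range(1,n) if st[i,4]>=amin]
    if near is not None: o.sort(key=lambda t:np.hypot(*(t[0]-near)))
    return o
def green(p):
    I=p['img'].astype(int);m=(I[...,1]>I[...,0]+60)&(I[...,1]>I[...,2]+60)
    return blob(p,m)
def centre(p,m,z):
    # centre of disc on plane z: ellipse boundary unprojected, circle fit
    c,_=cv2.findContours(m.astype(np.uint8),0,1);c=max(c,key=len)[:,0,:].astype(float)
    c=cv2.convexHull(c.astype(np.float32))[:,0,:]
    P=np.array([px2w(p,q,z)[:2] for q in c])
    A=np.c_[2*P,np.ones(len(P))];s=np.linalg.lstsq(A,(P**2).sum(1),rcond=None)[0]
    return s[:2],np.sqrt(s[2]+s[:2]@s[:2])
E
python3 - <<'E'
from h import *
for n,rc in [('top',(268.4,210)),('scene',(351,210))]:
    p=cam(n)
    for g in green(p): print(n,'green',g[0],g[1],[np.round(v,1) for v in centre(p,g[2],26)])
    I=p['img'].astype(int);m=I.max(2)<70
    b=blob(p,m,rc)[0]; print('recess',b[0],b[1],np.round(px2w(p,b[0],14),1),[np.round(v,1) for v in centre(p,b[2],20)],[np.round(v,1) for v in centre(p,b[2],14)])
    # tray edges
    for t in ['filter_unit','tray']:
        for d in manip.masks_of(t,p)[:1]:
            mm=d['pixels'].astype(np.uint8); c,_=cv2.findContours(mm,0,1);c=max(c,key=len)
            P=np.array([px2w(p,q,20)[:2] for q in c[:,0,:].astype(float)],np.float32)
            print(t,d['score'],mm.sum(),cv2.minAreaRect(P), np.round(cv2.boxPoints(cv2.minAreaRect(P)),0).tolist())
    # orange line of tab
    m=(I[...,0]>I[...,2]+50)
    for b in blob(p,m,None,4): print('orange',b[0].round(1),b[1],px2w(p,b[0],30).round(1))
E
python3 - <<'E'
import cv2
a=cv2.imread('pics/scene0.png')[155:260,225:450];cv2.imwrite('pics/scene0c.png',cv2.resize(a,None,fx=3.5,fy=3.5,interpolation=2))
E
```

```text
top green [306.81481481 183.33333333] 243 [array([646.3,   7.4]), np.float64(17.7)]
recess [268.40378549 209.94952681] 317 [593.6  86.8  14. ] [array([593.5,  86.6]), np.float64(20.3)] [array([593.8,  87.1]), np.float64(20.5)]
filter_unit 0.8 10220 ((601.9091796875, 64.348388671875), (143.89114379882812, 329.12213134765625), 17.696016311645508) [[483.0, 199.0], [583.0, -114.0], [720.0, -71.0], [620.0, 243.0]]
tray 0.98 5319 ((618.9561767578125, 13.286102294921875), (111.73506927490234, 219.23936462402344), 18.47820472717285) [[531.0, 100.0], [601.0, -108.0], [707.0, -73.0], [637.0, 135.0]]
orange [137.8  71.9] 13 [879.9 351.8  30. ]
orange [106.9  81.5] 25 [859.8 413.5  30. ]
orange [131.5  76. ] 4 [871.3 364.3  30. ]
orange [332.7 114.3] 275 [788.7 -47.7  30. ]
orange [395.3 159.6] 281 [ 692.9 -174.5   30. ]
orange [332.1 256.3] 253 [498.5 -41.4  30. ]
orange [257.7 283.5] 114 [447.5 106.9  30. ]
orange [578.6 341.9] 1496 [ 327.3 -521.2   30. ]
orange [606.5 301. ] 4 [ 404.9 -582.5   30. ]
orange [610.1 310.6] 7 [ 386.5 -588.    30. ]
orange [616.2 322.1] 27 [ 364.2 -597.8   30. ]
o
[... 1004 characters left out ...]
.float64(20.4)] [array([590.9,  84.6]), np.float64(20.6)]
filter_unit 0.77 15281 ((595.220458984375, 60.45892333984375), (170.7891082763672, 334.4035339355469), 18.835716247558594) [[460.0, 191.0], [568.0, -125.0], [730.0, -70.0], [622.0, 246.0]]
tray 0.59 7446 ((619.1386108398438, 10.478912353515625), (113.18377685546875, 221.95806884765625), 19.03195571899414) [[529.0, 97.0], [602.0, -113.0], [709.0, -76.0], [636.0, 134.0]]
orange [384.6 143.3] 128 [446.1 105.8  30. ]
orange [296.2 151.1] 237 [515.  -38.2  30. ]
orange [177.2 220. ] 413 [ 708.9 -168.7   30. ]
orange [223.2 299.4] 553 [803.4 -43.5  30. ]
orange [310.9 290.8] 18 [750.5  70.3  30. ]
orange [383.  301.9] 11 [733.1 172.5  30. ]
```

View pics/scene0c.png

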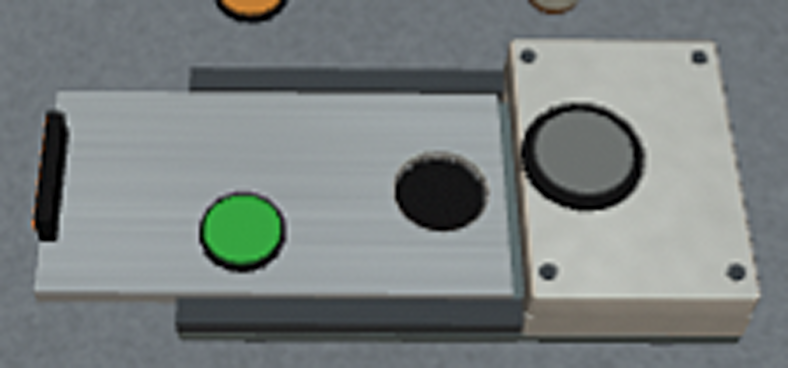

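```bash
python3 -m jog '[30,0,-18,0,4,0, 70,0,-41,0,10,0, 108,0,-63,0,16,0, 144,0,-84,0,22,0, 180,0,-105,0,28,0, 216,0,-126,0,34,0, 252,0,-147,0,39.3,0, 288,0,-168,0,39.3,0, 324,0,-189,0,39.3,0, 360,0,-210,0,39.3,0]' 24 10
python3 - <<'E'
from h import *
s=manip.read_state();print(s['eef_pos'],s['eef_rot'],s['joints'])
M=R.from_euler('xyz',s['eef_rot']).as_matrix();print(M.T@(np.array([668,-27,90])-s['eef_pos']),M.round(3))
E
```

```text
clock: 2.48
eef_pos: [441.0, 221.2, 227.7]
eef_rot: [-1.57, -0.0, -0.987]
wrist_force: [-0.6, 0.1, -0.7]
finger_gap: 30.9
[441.04190016 221.22487645 227.70472034] [-1.57027357e+00 -8.86409648e-05 -9.86780733e-01] [ 3.90671743e-01  1.73082393e-01  1.67710711e+00  1.39988381e-05
  1.29087310e+00 -1.93347739e-01]
[332.21049861 137.76158127  52.40314603] [[ 0.551  0.     0.834]
 [-0.834  0.     0.551]
 [ 0.    -1.     0.001]]
```

```bash
python3 -m jog '[36,0,6,0,0,0, 73,0,12,0,0,0, 110,0,18,0,0,0, 147,0,23,0,0,0, 184,0,29,0,0,0, 221,0,35,0,0,0, 258,0,41,0,0,0, 295,20,47,0,0,0, 325,50,51.5,0,0,0, 332,80,52.4,0,0,0]' 24 10; python3 -m jog '[0,30,0,0,0,0, 0,58,0,0,0,0, 0,58,0,0,0,0,0,58,0,0,0,0]'
python3 - <<'E'
from h import *
s=manip.read_state();print(s['eef_pos'],s['eef_rot'],s['finger_gap'])
p=cam('wrist','w1.png')
for g in green(p): print('green',g[0],g[1],[np.round(v,1) for v in centre(p,g[2],26)])
I=p['img'].astype(int);m=I.max(2)<70
for b in blob(p,m,w2px(p,[593.5,86,14]),100)[:3]: print('dark',b[0],b[1],[np.round(v,1) for v in centre(p,b[2],20)],[np.round(v,1) for v in centre(p,b[2],14)])
p=cam('top','t1.png')
E
```

```text
clock: 3.32
eef_pos: [668.9, -28.6, 146.7]
eef_rot: [-1.569, -0.002, -0.989]
wrist_force: [0.3, -0.5, -0.2]
finger_gap: 23.8
clock: 3.65
eef_pos: [666.4, -24.9, 88.9]
eef_rot: [-1.573, 0.001, -0.987]
wrist_force: [0.4, -0.8, 1.4]
finger_gap: 24.2
[666.3753652  -24.92675515  88.91933379] [-1.57253668e+00  1.37383128e-03 -9.86665550e-01] 24.24377559888574
green [323.97705106 177.45553643] 1743 [array([647. ,   7.6]), np.float64(17.7)]
dark [323.59861706  39.81264406] 3037 [array([594.5,  86.2]), np.float64(20.3)] [array([593.7,  87.4]), np.float64(20.9)]
dark [385.625      112.94565217] 368 [array([807.9, 115.4]), np.float64(170.2)] [array([812.7, 117.5]), np.float64(174.7)]
dark [230.12244898  86.81632653] 147 [array([542.8,  18.6]), np.float64(24.7)] [array([540.6,  18. ]), np.float64(25.4)]
```

View pics/w1.png

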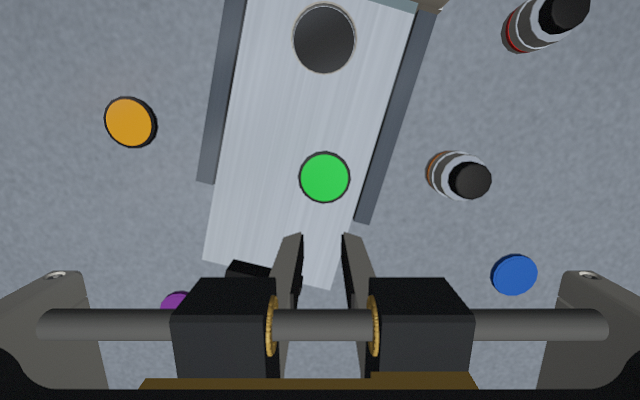

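View pics/t1.png

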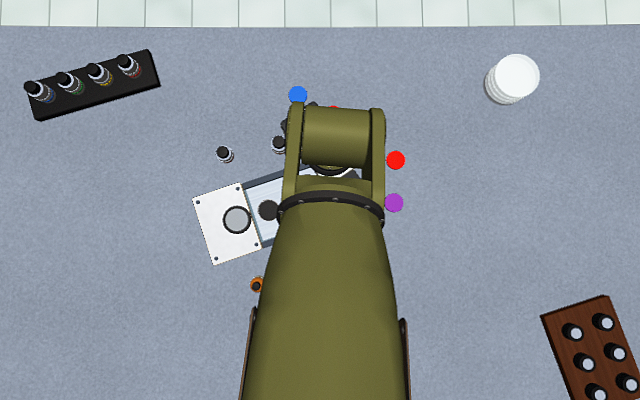

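```bash
python3 -m jog '[0,15,1,0,0,0, 0,30,1,0,0,0, 0,40,1,0,0,0, 0,43.5,1,0,0,0, 0,43.5,1,0,0,0, 0,43.5,1,0,0,0]'
python3 - <<'E'
from h import *
s=manip.read_state();print(s['eef_pos'],s['eef_rot'],s['finger_gap'])
p=cam('wrist','w2.png')
for g in green(p): print('green',g[0],g[1],[np.round(v,1) for v in centre(p,g[2],26)])
M=R.from_euler('xyz',s['eef_rot']).as_matrix()
for q in [(646.7,7.5,44.5),(594,86.7,44.5)]:print((M.T@(np.array(q)-s['eef_pos'])).round(1))
E
```

```text
clock: 4.25
eef_pos: [667.9, -24.4, 46.5]
eef_rot: [-1.57, -0.0, -0.987]
wrist_force: [0.2, 0.1, 0.9]
finger_gap: 23.9
[667.91348349 -24.44361755  46.49544687] [-1.57024035e+00 -4.34583702e-04 -9.86713230e-01] 23.921920844351817
green [321.51811874 188.23901311] 2594 [array([647. ,   7.6]), np.float64(17.6)]
[-38.3   2.   -0.1]
[-133.5    1.9   -0.4]
```

View pics/w2.png

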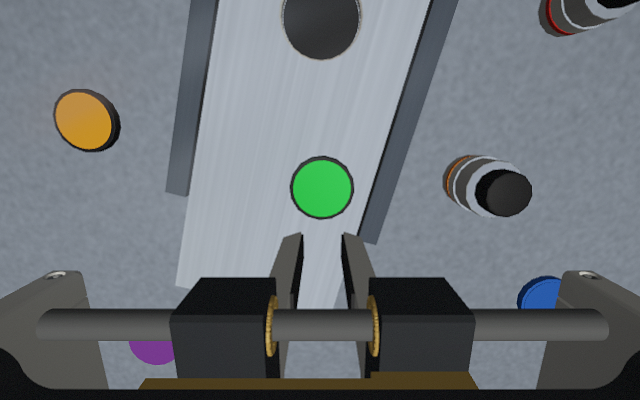

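```bash
python3 -m jog '[0,1.5,0,0,0,0, -6,1.5,0,0,0,0, -12,1.5,0,0,0,0, -18,1.5,0,0,0,0, -25,1.5,0,0,0,0, -32,1.5,0,0,0,0, -39,1.5,0,0,0,0, -46,1.5,0,0,0,0, -53,1.5,0,0,0,0, -57,1.5,0,0,0,0]'
python3 - <<'E'
from h import *
s=manip.read_state();print(s['eef_pos'],s['eef_rot'],s['finger_gap'])
p=cam('wrist','w3.png')
s=manip.read_state()
M=R.from_euler('xyz',s['eef_rot']).as_matrix()
print(s['eef_pos'])
for g in green(p):
  c=centre(p,g[2],26)[0]; print(c, (M.T@(np.array([*c,44.5])-s['eef_pos'])).round(1))
for q in [(594,86.7,44.5)]:print((M.T@(np.array(q)-s['eef_pos'])).round(1))
I=p['img'].astype(int);m=I.max(2)<70
for b in blob(p,m,w2px(p,[593.5,86,14]),100)[:1]: print('dark',b[0],b[1],[np.round(v,1) for v in centre(p,b[2],20)],[np.round(v,1) for v in centre(p,b[2],14)])
E
```

```text
clock: 5.13
eef_pos: [635.6, 24.0, 44.5]
eef_rot: [-1.571, 0.0, -0.986]
wrist_force: [-0.1, -0.3, -0.8]
finger_gap: 24.2
[635.64263446  23.97127242  44.46446173] [-1.57092439e+00  1.07516282e-04 -9.86276169e-01] 24.207422087317802
[635.54584522  24.2701997   44.48416515]
[622.46931869  44.70967188] [-24.3  -0.    0.4]
[-75.   -0.   -0.2]
dark [333.34570766 149.40603248] 431 [array([598.,  85.]), np.float64(15.9)] [array([598.1,  84.9]), np.float64(16.5)]
```

View pics/w3.png

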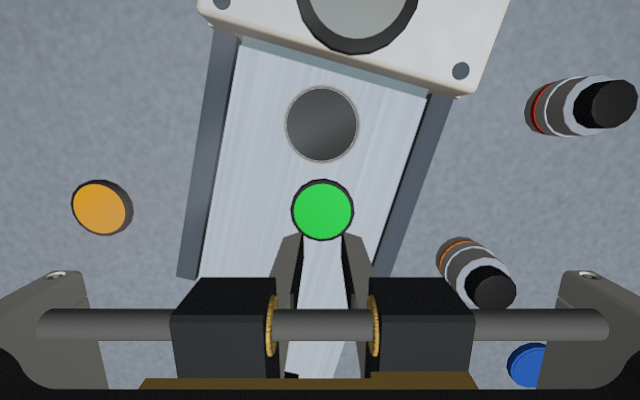

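```bash
python3 -m jog '[-5,0,0,0,0,0, -10,0,0,0,0,0, -16,0,0,0,0,0, -22,0,0,0,0,0, -28,0,0,0,0,0, -33,0,0,0,0,0, -38,0,0,0,0,0, -42,0,0,0,0,0, -45,0,0,0,0,0, -47,0,0,0,0,0]'
cat > look.py <<'E'
import sys
from h import *
n=sys.argv[1]
p=cam('wrist',n)
s=manip.read_state();print(s['eef_pos'].round(1),s['wrist_force'].round(1),s['clock'])
M=R.from_euler('xyz',s['eef_rot']).as_matrix()
for g in green(p):
  for z in (26,20):
   c=centre(p,g[2],z); print(z,c, (M.T@(np.array([*c[0],44.5])-s['eef_pos'])).round(1))
for q in [(594,86.7,44.5)]:print((M.T@(np.array(q)-s['eef_pos'])).round(1))
E
python3 look.py w4.png
```

```text
clock: 6.02
eef_pos: [610.1, 62.7, 44.5]
eef_rot: [-1.571, 0.0, -0.987]
wrist_force: [0.6, 0.2, -0.8]
finger_gap: 24.1
[610.   62.8  44.4] [-0.6  0.4 -0.7] 6.0667
26 (array([596.33296261,  84.11764099]), np.float64(17.787147688543946)) [-25.3  -0.1   0.4]
20 (array([597.27873558,  82.67963817]), np.float64(18.39356469029117)) [-23.6  -0.1   0.4]
[-28.7  -0.1  -0.2]
```

View pics/w4.png

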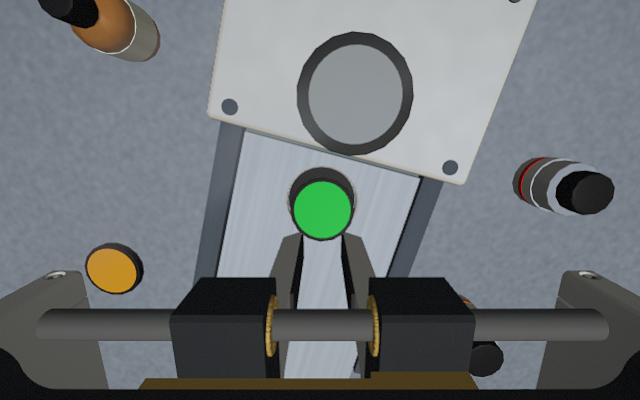

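```bash
python3 -m jog '[-1,0,0,0,0,0, -2,0,0,0,0,0, -3,0,0,0,0,0, -4,0,0,0,0,0, -4.5,0,0,0,0,0,-4.5,0,0,0,0,0]'; python3 look.py w5.png
```

```text
clock: 6.57
eef_pos: [607.7, 66.1, 44.4]
eef_rot: [-1.571, 0.0, -0.987]
wrist_force: [-0.1, 0.7, 0.0]
finger_gap: 24.4
[607.8  66.1  44.4] [-0.9  0.  -0. ] 6.6167
26 (array([594.17062731,  87.4646245 ]), np.float64(17.08281328952342)) [-25.3  -0.1   0.5]
20 (array([595.12192709,  86.02206452]), np.float64(17.6653305171392)) [-23.6  -0.1   0.5]
[-24.8  -0.1  -0.1]
```

View pics/w5.png

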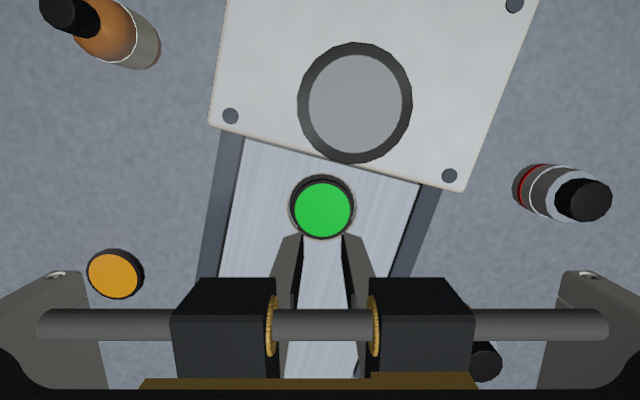

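```bash
python3 -m jog '[5,0,0,0,0,0, 12,-10,0,0,0,0, 30,-40,0,0,0,0, 45,-70,0,0,0,0, 45,-70,0,0,0,0,45,-70,0,0,0,0]'; python3 look.py w6.png
python3 - <<'E'
from h import *
p=cam('scene','s6.png')
for g in green(p): print([centre(p,g[2],z) for z in (20,26)])
a=p['img'][155:260,225:450,::-1];a=cv2.resize(a,None,fx=2.6,fy=2.6,interpolation=2)
b=cv2.imread('pics/w6.png')[60:300,200:440];b=cv2.resize(b,None,fx=1.3,fy=1.3)
o=np.zeros((600,600,3),np.uint8);o[:273,:585]=a[:273,:585];o[280:280+312,:312]=b;cv2.imwrite('pics/c6.png',o)
E
```

```text
clock: 7.12
eef_pos: [633.8, 27.4, 116.7]
eef_rot: [-1.568, -0.002, -0.988]
wrist_force: [-0.2, 0.3, -1.2]
finger_gap: 23.9
[632.8  28.  114.9] [-0.4 -0.5 -0.3] 7.1667
26 (array([594.85382807,  86.32752515]), np.float64(17.10304994407657)) [-69.6  70.4   0.5]
20 (array([594.92720168,  86.21169629]), np.float64(17.51680726275818)) [-69.5  70.4   0.5]
[-70.4  70.4  -0. ]
[(array([593.81072667,  84.01223087]), np.float64(17.354488296070247)), (array([597.49676208,  84.58760655]), np.float64(17.179779338577305))]
```

View pics/c6.png

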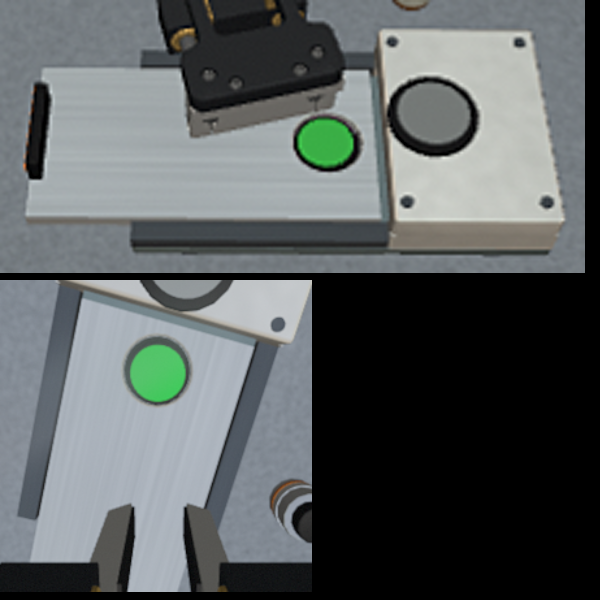

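Run:
```python
from h import *
s=manip.read_state();M=R.from_euler('xyz',s['eef_rot']).as_matrix();print(s['eef_pos'],s['joints'].round(2))
p=cam('scene')
for d in manip.tip_of('tab',p)[:2]: print('tab',d['score'],px2w(p,d['xy'],30)+[1,2,0])
I=p['img'].astype(int);m=I.max(2)<60
for b in blob(p,m,(239,205),30)[:1]:
    print(b[0],b[1],px2w(p,b[0],30)+[1,2,0])
a=np.radians(108.5);u=np.array([np.cos(a),np.sin(a)])
for dd in (213,193):
  q=np.array([594,86.7])-dd*u;print(q,M.T@(np.array([*q,100])-s['eef_pos']))
```

```text
[632.22349602  28.34235582 113.90126258] [-0.01  0.59  1.38  0.    1.17 -0.6 ]
tab 0.77 [657.53314914 -85.25367238  30.        ]
[239.06060606 205.27272727] 231 [652.35495009 -85.00509138  30.        ]
[ 661.58589181 -115.29293856] [136.03761006  13.86753427 -54.66217451]
[655.23979869 -96.32646545] [116.71456232  13.87444039 -49.50273866]
```

```bash
python3 -m jog '[25,0,-10,0,3,0, 55,0,-22,0,7,0, 85,0,-34,0,11,0, 115,0,-46,0,15,0, 136,0,-55,0,15,0, 136,0,-55,0,15,0, 136,0,-55,0,15,0]'; python3 look.py w7.png
```

```text
clock: 7.9
eef_pos: [661.2, -115.8, 113.3]
eef_rot: [-1.572, 0.001, -1.25]
wrist_force: [-0.2, 1.0, 0.4]
finger_gap: 24.3
[ 661.3 -114.7  113.5] [-0.8  0.   0.7] 7.95
[-2.123e+02  6.920e+01  1.000e-01]
```

View pics/w7.png

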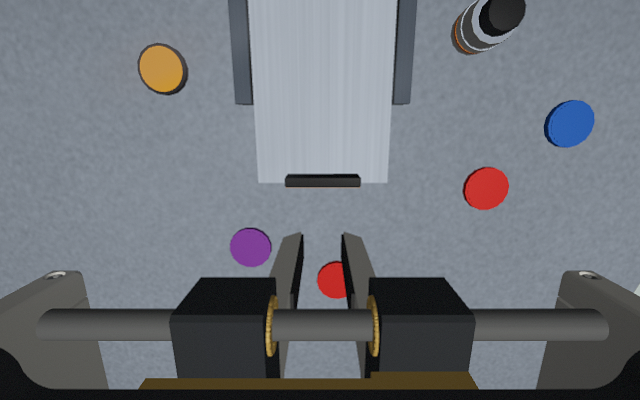

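```bash
python3 -m jog '[0,25,0,0,0,0, 0,50,0,0,0,0, 0,63,0,0,0,0, 0,67,0,0,0,0, 0,67,0,0,0,0]'; python3 -m jog '[-4,0,0,0,0,0,-8,0,0,0,0,0,-12,0,0,0,0,0,-16,0,0,0,0,0,-20,0,0,0,0,0,-24,0,0,0,0,0,-28,0,0,0,0,0]';  python3 look.py w8.png
```

```text
clock: 8.37
eef_pos: [661.4, -114.3, 46.7]
eef_rot: [-1.572, 0.001, -1.247]
wrist_force: [-0.5, 0.0, 0.5]
finger_gap: 24.1
clock: 8.95
eef_pos: [653.1, -88.7, 48.1]
eef_rot: [-1.57, -0.001, -1.249]
wrist_force: [2.0, -3.4, 3.1]
finger_gap: 24.1
[652.9 -88.   47.9] [ 1.4 -1.   1.9] 9.0
[-184.3    3.3   -0.5]
```

View pics/w8.png

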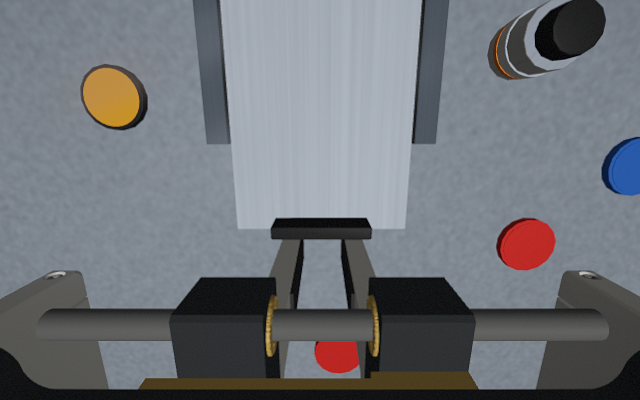

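```bash
python3 -m jog '[-3,0,0,0,0,0,-7,0,0,0,0,0,-11,0,0,0,0,0,-15,0,0,0,0,0,-19,0,0,0,0,0,-23,0,0,0,0,0,-27,0,0,0,0,0,-31,0,0,0,0,0,-35,0,0,0,0,0,-39,0,0,0,0,0]';  python3 look.py w9.png
python3 - <<'E'
from h import *
cam('scene','s9.png')
E
```

```text
clock: 9.83
eef_pos: [640.4, -51.3, 47.5]
eef_rot: [-1.571, -0.0, -1.248]
wrist_force: [2.5, -3.5, 2.4]
finger_gap: 23.8
[640.1 -50.6  47.4] [ 0.5 -1.2  0.9] 9.8833
[-144.9    2.9   -0.2]
```

View pics/w9.png

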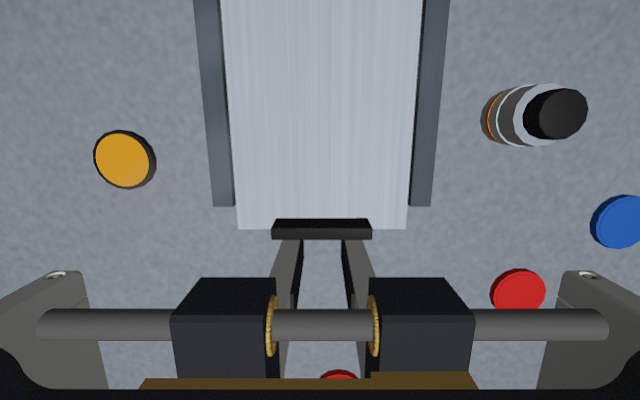

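View pics/s9.png

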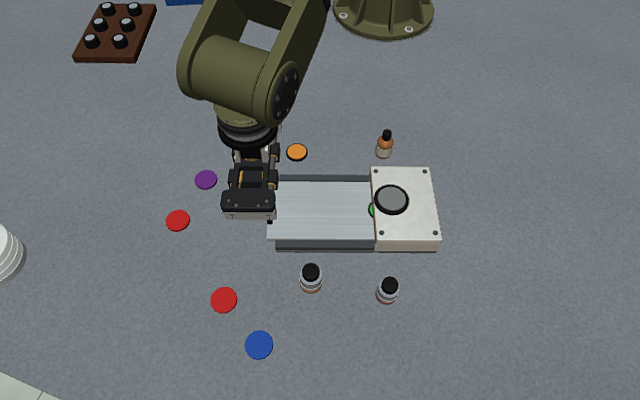

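```bash
python3 -m jog '[-3,0,0,0,0,0,-6,0,0,0,0,0,-9,0,0,0,0,0,-11,0,0,0,0,0,-13,0,0,0,0,0,-14,0,0,0,0,0]';  python3 look.py w10.png
```

```text
clock: 10.43
eef_pos: [636.1, -39.3, 47.3]
eef_rot: [-1.571, -0.002, -1.248]
wrist_force: [4.8, -14.5, -4.0]
finger_gap: 23.9
[636.1 -39.4  47.2] [  3.4 -10.2  -3.4] 10.4833
[-132.9    2.5   -0. ]
```

View pics/w10.png

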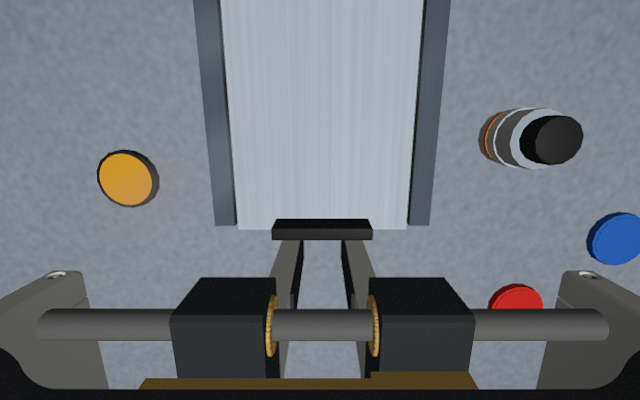

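```bash
python3 -m jog '[-1,0,0,0,0,0,-2,0,0,0,0,0,-2,0,0,0,0,0,-2,0,0,0,0,0]'; python3 -m jog '[3,0,0,0,0,0,8,0,0,0,0,0,20,0,0,0,0,0,30,-20,0,0,0,0,40,-50,0,0,0,0,70,-85,0,0,0,0,100,-120,0,0,0,0,120,-150,0,0,0,0,120,-150,0,0,0,0]';  python3 look.py w11.png
python3 - <<'E'
from h import *
p=cam('scene','s11.png')
a=p['img'][130:310,190:450,::-1];cv2.imwrite('pics/s11c.png',cv2.resize(a,None,fx=3,fy=3,interpolation=2))
E
```

```text
clock: 10.82
eef_pos: [636.0, -39.2, 47.3]
eef_rot: [-1.57, -0.004, -1.249]
wrist_force: [8.4, -19.7, -7.1]
finger_gap: 23.9
clock: 11.57
eef_pos: [675.4, -154.8, 204.6]
eef_rot: [-1.563, -0.005, -1.251]
wrist_force: [0.6, -0.7, 0.4]
finger_gap: 24.0
[ 674.7 -153.2  201.6] [-0.7  1.1 -0.2] 11.6167
[-253.7  156.2   -2. ]
```

View pics/s11c.png

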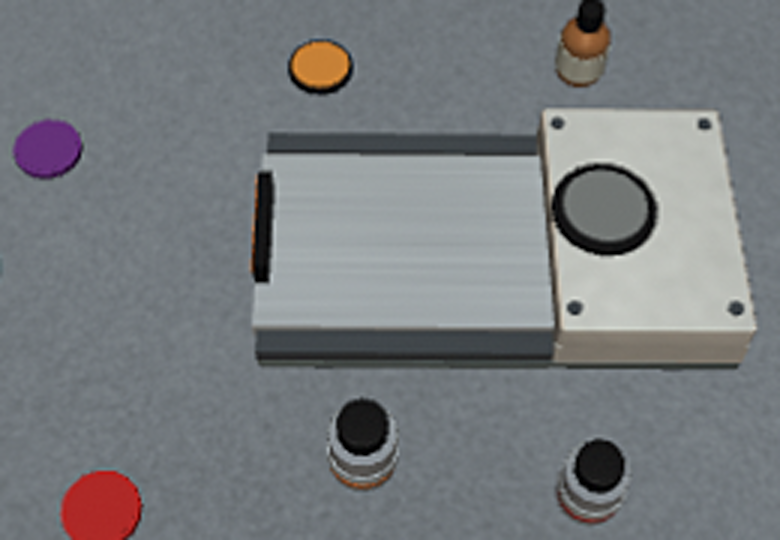

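View pics/w11.png

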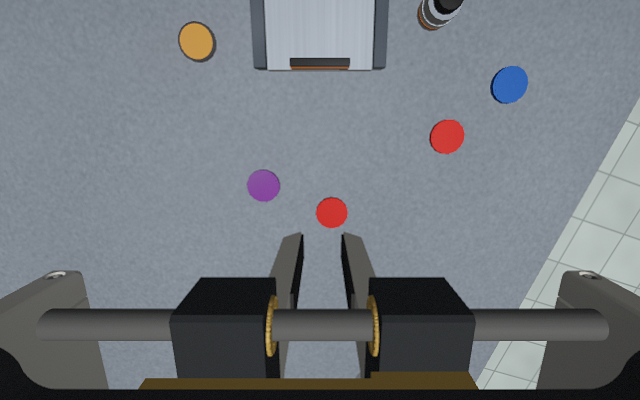

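```bash
python3 -m jog '[0,0,0,0,0,0,0,0,0,0,0,0]'; python3 -c "
from cell import manip; print(manip.sign_off())"
```

```text
clock: 11.83
eef_pos: [672.9, -149.5, 195.7]
eef_rot: [-1.573, 0.002, -1.248]
wrist_force: [-0.2, -0.7, -0.4]
finger_gap: 24.2
the job is handed in; nothing more can be done
None
```

The green filter is in the recess and the tray is pushed fully home. I handed the job in at 11.8 s on the robot's clock.

- **Filter:** I nudged it across the tray with two slightly open fingertips until it dropped into the recess. Before moving the tray, the wrist and scene pictures both put the disc's face at the tray-top level, inside the recess rim. They agreed to about 1 mm once a small camera offset was allowed for. The dark gap to the recess wall on the far side fits the 4 mm of play.
- **Tray:** I pushed on the orange-marked back face of the tab until the force rose from about 4 N to about 15 N. Pushing another 2 mm raised it to about 22 N without any movement. The tray end then stood about 2 mm behind the rail ends, which matches fully home.
- **Last look:** With the gripper raised clear, the final scene picture shows no green outside the housing. Both objectives, the bottle and the amber filter stand where they were.

No check failed. I could not see the disc again once it was under the housing.

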